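Top up the sheave tube and put the upper tray back on

TASK

Top up the slotted tube in the lower tray with a loose wooden sheave from the bench, laid flat on the two already inside, so that the pile comes up level with the tube's red rim. Then lift the upper tray by its carrying bar and lower it gently, without letting it drop, onto the lower tray so that all four studs under its corners go fully home in the sockets of the corner posts and it sits level; leave the lower tray about where it stands.

Things in the scene. Friction and masses are not known exactly. Their poses are not given: they have to be found in the camera images.
- lower_tray: Lower tray, 1.4 kg, loose: plywood floor 6 thick, pale sides 30 high, 180 long (its y), 130 wide (its x). Origin: centre of its underside. At x +-52, y +-77 stand aluminium posts 26 square, 80 high, each with a square socket in its top, 16 wide, 16 deep. +y half: card box, 41 high. The upper tray is home with its origin 80 straight above this one, either way round.
- tube (a point): On the tube's axis at the lower tray's floor (tray x 0, y -36, z 6); axes as the tray's. Two grey curved shells, inner diameter 69, wall 3, rim 75 above the tray's underside, painted red. Open slots 40 wide to tray +x and -x let the fingers in; the tray's sides there are 57 from the axis. Two sheaves inside; a third, its underside at 50 and top at 72, fills it; a fourth would be in the way.
- upper_tray: Upper tray, about 0.55 kg with small ironware fixed in it, balanced under its bar: 180 long (its y), 130 wide (its x), sides 34 high. Origin: centre of the floor's underside. Below it at x +-52, y +-77 four round steel studs, 12.4 in diameter, 12 long, tapering to 6; it stands on them, origin 12 above the bench.
- handle (a point): Middle of the upper tray's carrying bar, 94 above the tray's origin; axes as the tray's. The brown wooden bar runs along the tray's y, 140 long, 16 wide, 20 high, flat sides to +-x, on two uprights 20 wide at y +-55; below it is open space down to 32 above the tray's origin.
- sheave_a: Loose dark wooden sheave (grooved disc), 63 in diameter, 22 thick, 0.06 kg, flat on the bench on the robot's side of the lower tray. Origin: centre of its underside. Either loose sheave will do; the other stays spare.
- sheave_b: The other loose sheave, just like sheave_a.
- sheave_in_0: Sheave at the bottom of the tube, same size; origin: centre of its underside.
- sheave_in_1: Second sheave in the tube, on top of the first; same size; origin: centre of its underside.
There are look-alikes about, which are no part of the job. Leave any pink look-alike of the sheave_a alone.

How it is judged:
On the way, in this order (a step that is already met when the one before it is completed fails the run):
1. A third sheave lies flat in the tube, its top level with the red rim (horizontal distance between each of sheave_in_0, sheave_in_1 and tube below 0.008 m and z of sheave_in_0 in the frame of lower_tray between 0.002 and 0.01 m and angle between each of sheave_in_0, sheave_in_1's own z axis and vertical below 0.1 rad and z of sheave_in_1 in the frame of lower_tray between 0.024 and 0.032 m and ((horizontal distance between sheave_a and tube below 0.008 m and z of sheave_a in the frame of lower_tray between 0.046 and 0.054 m and angle between sheave_a's own z axis and vertical below 0.1 rad) or (horizontal distance between sheave_b and tube below 0.008 m and z of sheave_b in the frame of lower_tray between 0.046 and 0.054 m and angle between sheave_b's own z axis and vertical below 0.1 rad))), for 0.2 s.
2. The upper tray is home on the lower one, all four studs in their sockets (z of upper_tray in the frame of lower_tray between 0.077 and 0.083 m and horizontal distance between upper_tray and lower_tray below 0.005 m and angle between the x axis of upper_tray and the x axis of lower_tray, either way round below 0.06 rad and angle between upper_tray's own z axis and vertical below 0.03 rad), for 0.2 s.
At the end, for the whole second after the job is handed in: Three sheaves flat in the tube (8 mm from its axis, heights within 4 mm); upper tray 77 to 83 mm above the lower, within 5 mm sideways, 0.06 rad in turn (or a half turn), level within 0.03 rad; all released and at rest, the lower tray level and under 50 mm from its start (all of step 1 and all of step 2 and angle between lower_tray's own z axis and vertical below 0.03 rad and linear speed of each of upper_tray, lower_tray below 0.02 m/s); the robot touches nothing.
It fails at once if The lower tray is shoved more than 50 mm from where it stood (distance of lower_tray from where it was at the start of the episode above 0.05 m).
It fails at once if The upper tray is let fall onto the lower one (over 0.3 m/s within 25 mm of home height) (horizontal distance between upper_tray and lower_tray below 0.03 m and z of upper_tray in the frame of lower_tray below 0.105 m and linear speed of upper_tray above 0.3 m/s).
It also fails if it takes over 54 s, if anything falls off the work surface, if the arm or the gripper's body presses on something with over 40 N, if the wrist force passes 120 N, or if a joint passes its speed limit or range.

ROBOT

A 6-joint arm with a two-finger parallel gripper is mounted at the origin on a cart in front of the work surface, level with it; the furniture and walls round the work are solid. World frame = base frame: x ahead of the robot, y to its left, z up, the work surface at z = 0. Lengths are in m, angles in rad, forces in N, time in s.
With the tool pointing down it reaches from about 0.3 to 0.775 m from the base axis. Payload 14.6 kg.
Tool frame: the origin (TCP) lies at the very end of the fingers, on their centre line; the grasp point (between the pads) lies 19 mm behind it; x points along the fingers, y is the direction in which the jaws open and shut, and the axes are right-handed (so a half turn about x gives the same grasp; the last joint's range is limited). The gripper opens to 94 mm and grips with 3 to 60 N. Pads are 16 mm wide; open, the fingers measure 119 mm over their backs; the gripper's body (75 mm by 177 mm) begins 78 mm behind the grasp point.
Start: joints at [1.088, 0.3, 1.521, -0, 1.321, -0.067], TCP at [0.222, 0.503, 0.205] pointing down, gripper open.
Joint ranges: [-3.03, 3.03], [-0.79, 2.21], [0.23, 2.52], [-1.04, 4.18], [0, 3.07], [-2.55, 2.55]. Speed limits (rad/s): [2.22, 2.22, 2.57, 3.14, 3.14, 3.14].

INTERFACE

Orientations are given as [roll, pitch, yaw] about the fixed x, y, z axes, in that order (R = Rz(yaw) Ry(pitch) Rx(roll)).
In Python, from station import ctrl, viewer, hand_in gives the robot as it stands. The module is installed in compiled form; this text tells all that it offers.
- The arm moves only by the tool play_rows, never from a script. Its argument "deltas" is a list that holds one entry, the list of rows, each a list of 7 numbers: the shift along the tool's x, y, z in mm, then the turn, a rotation vector about the tool's x, y, z in rad, then the finger opening in mm, from 0 to 94. In form: [[[dx, dy, dz, ax, ay, az, gripper], ...]]. A call has 1 to 10 rows; each row shifts and turns the commanded pose from where the row before left it, along the tool's axes as they then stand; what a row does not reach is not made up. A row lasts 1/10 s, in which the tool goes at most 50 mm and 8.59 degrees, less where a joint would pass 70% of its speed; a pose out of reach is approached as far as the arm can. A call with a gripper value outside its range is refused whole. The fingers move at their own pace and stop on an object; "grip_force" is the grip in N (left out, the last holds). Time passes only in rows, so rows that do not move let the fingers close. It gives the time, the measured TCP pose, the force and the opening at its end, in the units of the state.
- ctrl.get_obs(): the state, without advancing time (a new reading comes with each control period).
- viewer.camera(name): name is "scene" or "side" or "wrist"; returns a dict with "img" (400x640x3 uint8, red, green, blue), "fx", "fy", "cx", "cy" (pixels), "rvec" (rotation vector, rad) and "tvec" (3), from world to camera coordinates, as OpenCV has them. Camera axes: x right, y down, z forward; pixel columns grow to the right and rows downward; lengths in m; the calibration is good to about 2 mm. A picture is of the moment at which its call begins. There is no depth.
- hand_in(): hands the job in, once; it reports no verdict.
The state is a dict: "time_s": time; "qpos": joint angles; "joint_vel": joint speeds; "tau": joint torques, N m; "ee_pos": TCP position; "eef_rot": TCP orientation; "force": force on the tool from outside, world axes, zero at the start; "moment": the same for the moment, N m; "grip_width": finger opening in m.
Only numpy, scipy, OpenCV 4.12 (cv2) and the standard library are available. Lean on these libraries where they do the work, as an engineer would, in place of code of your own. Each camera call takes 0.05 s, during which the arm holds its last target.

## Working session

There is one attempt and no reset: what is moved stays moved. The work goes in short steps, Python scripts to look and compute and a tool call to move; the robot and the scene stay as the last step left them, time stands still between calls to the robot, and variables do not carry over. Pictures are saved under pics/ and viewed, and the job is handed in when it is done.

Besides the shell and the picture viewer there is one more tool, called after "Request:" as a command line: name --argument value ..., lists and objects as JSON in quotes. play_rows: Moves the arm, as the interface text tells. Its arguments: {"type":"object","properties":{"deltas":{"type":"array","items":{"type":"array","items":{"type":"array","items":{"type":"number"}}}},"grip_force":{"type":"number"}},"required":["deltas"]}

```bash
mkdir -p pics; cat > h.py <<'E'
import numpy as np, cv2
from station import ctrl, viewer, hand_in
def cam(n,save=None):
    c=viewer.camera(n)
    if save: cv2.imwrite('pics/'+save+'.png',c['img'][:,:,::-1])
    return c
def ray(c,u,v):
    R=cv2.Rodrigues(np.array(c['rvec'],float))[0];t=np.array(c['tvec'],float).ravel()
    d=R.T@np.array([(u-c['cx'])/c['fx'],(v-c['cy'])/c['fy'],1.]);return -R.T@t,d
def onz(c,u,v,z):
    o,d=ray(c,u,v);return o+d*(z-o[2])/d[2]
def proj(c,P):
    R=cv2.Rodrigues(np.array(c['rvec'],float))[0];t=np.array(c['tvec'],float).ravel()
    q=(R@np.atleast_2d(P).T).T+t
    return np.c_[c['fx']*q[:,0]/q[:,2]+c['cx'],c['fy']*q[:,1]/q[:,2]+c['cy']]
E
python3 - <<'E'
from h import *
for n in('scene','side','wrist'):
    c=cam(n,n+'0'); print(n,c['fx'],ray(c,320,200))
print(ctrl.get_obs())
E
```

```text
scene 455.41547108581705 (array([-0.06080655, -0.16493822,  0.54705229]), array([ 0.7367014 ,  0.42967393, -0.52254178]))
side 479.60960132903085 (array([ 0.17580278, -0.57512451,  0.65135465]), array([ 0.38674091,  0.73596927, -0.55572628]))
wrist 352.08927407075225 (array([0.14856906, 0.53549127, 0.38319743]), array([ 0.26720153, -0.12640737, -0.95554939]))
{'time_s': 0.15, 'qpos': array([ 1.08837992e+00,  3.00322445e-01,  1.52143886e+00,  2.04228619e-05,
        1.32069948e+00, -6.65740826e-02]), 'joint_vel': array([ 1.70001974e-04, -1.25862689e-03, -1.79702087e-03, -1.38420050e-04,
       -8.57703757e-04, -7.34042168e-05]), 'tau': array([-3.14403278e-04, -5.31960475e+01, -3.52821672e+01,  7.07134930e-02,
        2.36670021e-02, -3.25432916e-05]), 'ee_pos': array([0.22206987, 0.50295577, 0.20502804]), 'eef_rot': array([-1.6601548 ,  1.56992798, -2.07600219]), 'force': array([ 0.67245067, -0.31283397, -0.19394954]), 'moment': array([-0.01316825, -0.04583903, -0.00887421]), 'grip_width': 0.09404483200781298}
```

View pics/scene0.png

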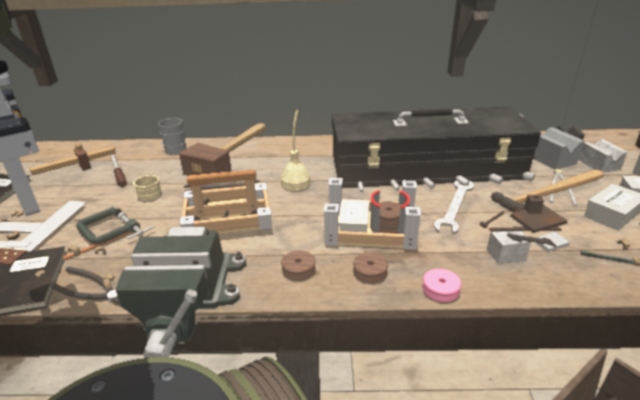

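View pics/side0.png

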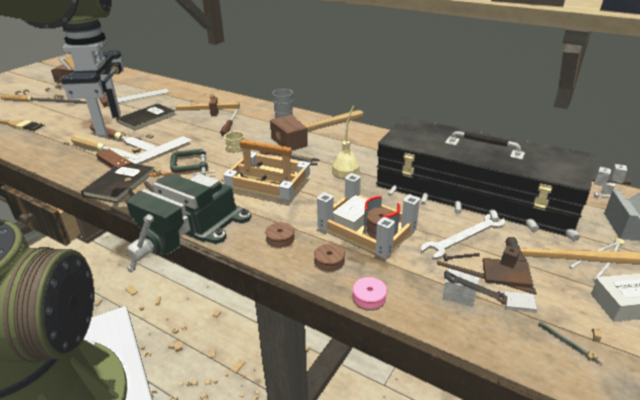

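View pics/wrist0.png

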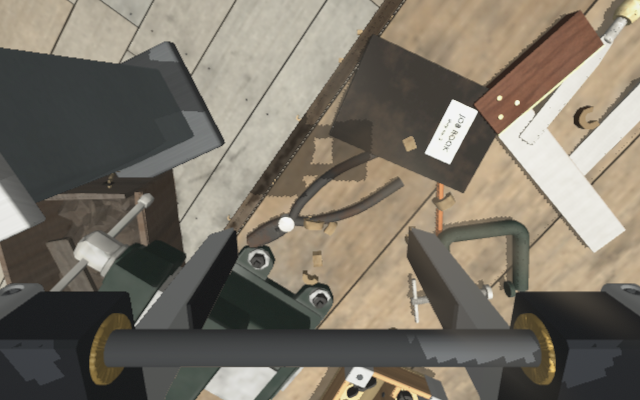

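The scene view shows two dark sheaves at (298,265) and (370,267), a pink look-alike at (441,285), the lower tray near (372,215) and the upper tray near (227,203). The next step is enlarging these for measurement.

```bash
python3 - <<'E'
import cv2
a=cv2.imread('pics/scene0.png');b=cv2.imread('pics/side0.png')
cv2.imwrite('pics/c1.png',cv2.resize(a[165:305,270:470],None,fx=4,fy=4,interpolation=cv2.INTER_CUBIC))
cv2.imwrite('pics/c2.png',cv2.resize(a[160:245,170:285],None,fx=6,fy=6,interpolation=cv2.INTER_CUBIC))
cv2.imwrite('pics/c3.png',cv2.resize(b[130:310,220:430],None,fx=3.5,fy=3.3,interpolation=cv2.INTER_CUBIC))
E
```

```text
(no output)
```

View pics/c1.png

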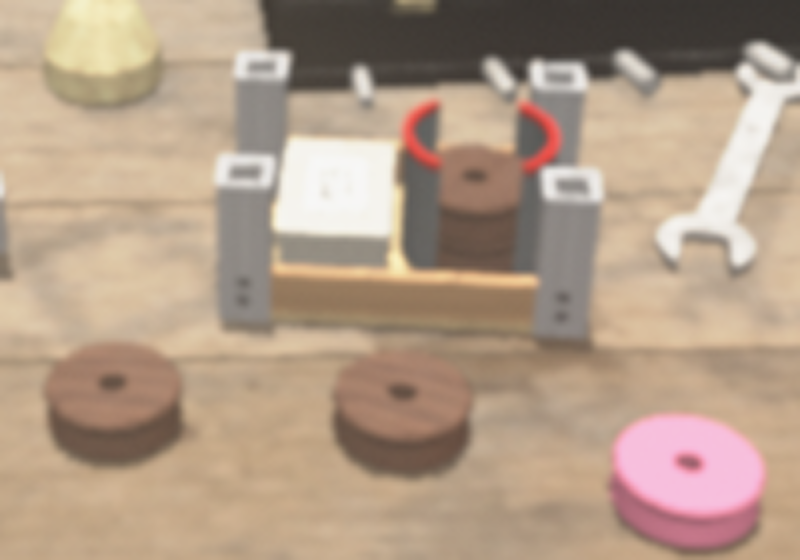

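View pics/c2.png

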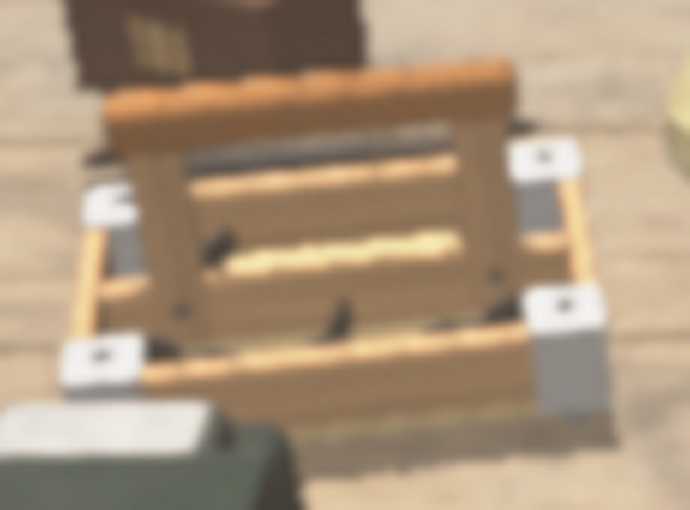

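View pics/c3.png

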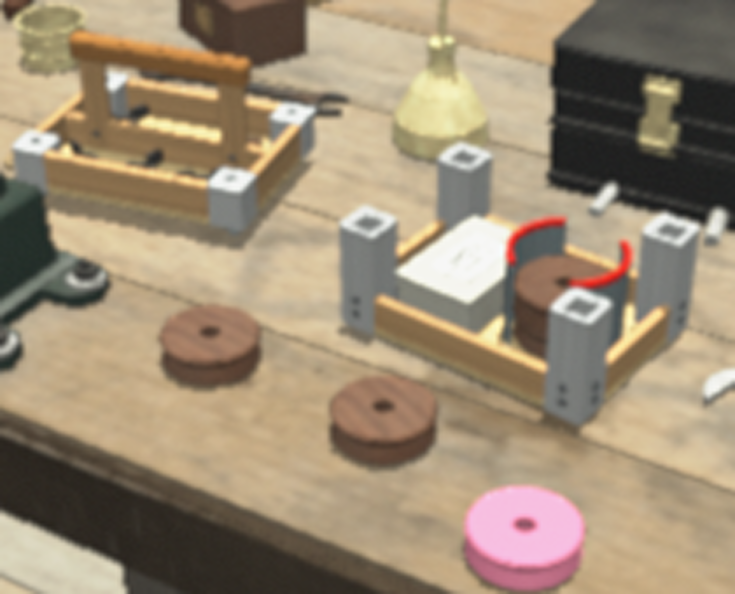

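```bash
python3 - <<'E'
from h import *
s=cam('scene');d=cam('side')
f1=lambda x,y:(270+x/4,165+y/4); f2=lambda x,y:(170+x/6,160+y/6); f3=lambda x,y:(220+x/3.5,130+y/3.3)
def P(n,pa,pb,z):
    A=onz(s,*pa,z);B=onz(d,*pb,z);print(n,A[:2].round(4),B[:2].round(4));return (A+B)[:2]/2
print('sheaves');P('L',f1(112,382),f3(210,331),.022);P('M',f1(402,392),f3(383,406),.022);P('in1',f1(476,176),f3(563,281),.05)
print('posts')
nl=P('nl',f1(246,172),f3(369,221),.08);fl=P('fl',f1(263,67),f3(465,157),.08);nr=P('nr',f1(570,184),f3(582,305),.08);fr=P('fr',f1(558,76),f3(672,230),.08)
c=(nl+fl+nr+fr)/4;y=(nl+fl-nr-fr)/2
print('ctr',c,'len y',np.linalg.norm(y),'yaw',np.arctan2(-y[0],y[1]),'x',np.linalg.norm(fl-nl),np.linalg.norm(fr-nr))
x=(fl+fr-nl-nr)/2;print('xyaw',np.arctan2(x[1],x[0]))
print('upper posts (top ~.046)')
for z in(.046,.05):
  un=P('nl',f2(101,357),f3(37,146),z);ur=P('nr',f2(565,305),f3(233,185),z);uf=P('fr',f2(545,157),f3(293,117),z)
  print(np.linalg.norm(un-ur),np.linalg.norm(ur-uf),(un+uf)/2,np.arctan2(*((un-ur)*[-1,1])))
print('bar top ends z .116')
P('L',f2(110,97),f3(75,38),.116);P('R',f2(510,68),f3(246,62),.116)
E
```

```text
sheaves
L [0.4776 0.1981] [0.4828 0.1975]
M [0.5338 0.0798] [0.5387 0.0788]
in1 [0.6748 0.1041] [0.6801 0.1049]
posts
nl [0.5826 0.1853] [0.5892 0.1861]
fl [0.6767 0.2261] [0.6832 0.2258]
nr [0.6444 0.0467] [0.6502 0.045 ]
fr [0.7388 0.0873] [0.7448 0.0851]
ctr [0.66374087 0.13591823] len y 0.1527930611635388 yaw 0.4152339970241171 x 0.10230530389293874 0.10272349066727926
xyaw 0.40419575450121487
upper posts (top ~.046)
nl [0.4564 0.4453] [0.4589 0.4377]
nr [0.5555 0.3269] [0.5563 0.3185]
fr [0.6351 0.3929] [0.6362 0.3865]
0.15424640552197383 0.10418284255704563 [0.54663769 0.41561911] 0.6910247023002032
nl [0.4522 0.4405] [0.457 0.431]
nr [0.5506 0.3229] [0.5538 0.3126]
fr [0.6296 0.3884] [0.6331 0.3802]
0.15312093807948537 0.10342329925506775 [0.54298844 0.4100261 ] 0.6910205815189494
bar top ends z .116
L [0.5027 0.4689] [0.5031 0.4586]
R [0.582  0.3615] [0.5913 0.3634]
```

```bash
cat >> h.py <<'E'
from scipy.spatial.transform import Rotation as Ro
def goal(p,yaw,show=True):
    """tool x down, tool y at world heading yaw (mod pi)"""
    o=ctrl.get_obs();R=Ro.from_euler('xyz',o['eef_rot']).as_matrix()
    best=None
    for k in(0,np.pi):
        y=np.array([np.cos(yaw+k),np.sin(yaw+k),0]);x=np.array([0,0,-1.]);G=np.c_[x,y,np.cross(x,y)]
        rv=Ro.from_matrix(R.T@G).as_rotvec()
        if best is None or np.linalg.norm(rv)<np.linalg.norm(best[0]): best=(rv,G)
    dp=np.array(p)-o['ee_pos']
    print('t',o['time_s'],'pos',o['ee_pos'].round(4),'yaw of y',np.arctan2(R[1,1],R[0,1]).round(4),'down',R[:,0].round(4),'grip',o['grip_width'].round(4))
    print('rotvec',best[0].round(4),'delta now-frame mm',(R.T@dp*1000).round(1),'delta goal-frame mm',(best[1].T@dp*1000).round(1),'q',o['qpos'].round(3),'F',o['force'].round(1))
E
python3 - <<'E'
from h import *
goal([.536,.079,.20],.41)
E
```

```text
Traceback (most recent call last):
  File "h.py", line 26, in goal
    print('t',o['time_s'],'pos',o['ee_pos'].round(4),'yaw of y',np.arctan2(R[1,1],R[0,1]).round(4),'down',R[:,0].round(4),'grip',o['grip_width'].round(4))
                                                                                                                                 ^^^^^^^^^^^^^^^^^^^^^
AttributeError: 'float' object has no attribute 'round'
```

```bash
sed -i "s/o\['grip_width'\].round(4)/o['grip_width']/" h.py
python3 - <<'E'
from h import *
goal([.536,.079,.20],.41)
E
```

```text
t 0.25 pos [0.2221 0.503  0.2052] yaw of y 1.155 down [-2.e-04 -4.e-04 -1.e+00] grip 0.09392878467705801
rotvec [7.45e-01 2.00e-04 5.00e-04] delta now-frame mm [   5.3 -261.1  458.4] delta goal-frame mm [  5.2 118.8 514. ] q [ 1.088  0.3    1.521 -0.     1.321 -0.067] F [ 0.1 -0.6 -0.5]
```

Request:
play_rows --deltas '[[[-20,-20,38,0,0,0,94],[-10,-24,43,0.05,0,0,94],[0,-25,43,0.05,0,0,94],[0,-27,41,0.05,0,0,94],[0,-24,40,0.05,0,0,94],[0,-22,43,0.1,0,0,94],[0,-19,44,0.1,0,0,94],[0,-14,45,0.1,0,0,94],[0,-9,46,0.1,0,0,94],[0,-4,46,0.1,0,0,94]]]' --grip_force 20

```text
time_s: 1.25
ee_pos: [0.4547, 0.0898, 0.2356]
eef_rot: [1.271, 1.57, 0.151]
force: [0.3, -0.1, 0.1]
grip_width: 0.094
```

```bash
python3 - <<'E'
from h import *
goal([.536,.079,.15],.41)
cam('wrist','w1')
E
```

```text
t 1.25 pos [0.4547 0.0898 0.2356] yaw of y 0.4507 down [ 4.e-04  1.e-04 -1.e+00] grip 0.09403787792597865
rotvec [ 0.0407  0.0001 -0.0004] delta now-frame mm [85.6 68.4 45.1] delta goal-frame mm [85.6 70.2 42.3] q [ 0.116  0.081  1.711  0.     1.35  -0.335] F [ 0.3 -0.1  0.1]
```

View pics/w1.png

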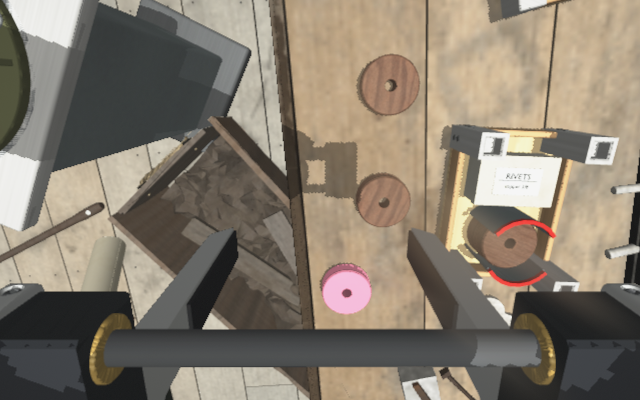

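The wrist view shows the dark sheaves at (390,85) and (384,203), the pink one at (347,292) and the tube at (511,243). The candidates are those two dark sheaves; both fit the description, and the pink one is excluded. I take the middle one, at (384,203), because it is nearest the tube.

```bash
python3 - <<'E'
from h import *
c=cam('wrist')
im=c['img'];hsv=cv2.cvtColor(im,cv2.COLOR_RGB2HSV)
cv2.imwrite('pics/w1c.png',cv2.resize(im[40:320,330:640,::-1],None,fx=2.5,fy=2.1,interpolation=cv2.INTER_CUBIC))
for n,u,v,z in[('M',384,203,.022),('L',390,85,.022),('in1 top',511,243,.05),('s',495,145,.08),('s',602,150,.08),('s',568,288,.08)]:
    print(n,onz(c,u,v,z).round(4))
E
```

```text
M [0.5412 0.0752 0.022 ]
L [0.4848 0.1942 0.022 ]
in1 top [0.6834 0.1005 0.05  ]
s [0.5914 0.1836 0.08  ]
s [0.686  0.2231 0.08  ]
s [0.7462 0.0875 0.08  ]
```

View pics/w1c.png

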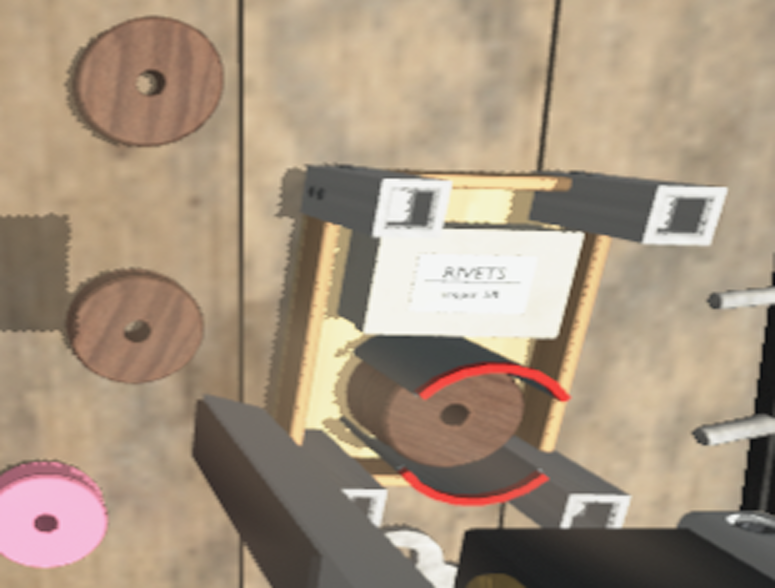

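Request:
play_rows --deltas '[[[0,12,8,0.041,0,0,94],[25,20,12,0,0,0,94],[37,20,12,0,0,0,94],[37,21,13,0,0,0,94],[36,0,0,0,0,0,94],[0,0,0,0,0,0,94],[0,0,0,0,0,0,94]]]'

```text
time_s: 2.05
ee_pos: [0.5392, 0.081, 0.1012]
eef_rot: [-2.07, 1.57, 3.057]
force: [-0.2, 0.5, 0.8]
grip_width: 0.0939
```

```bash
python3 - <<'E'
from h import *
goal([.54,.077,.10],.41)
c=cam('wrist','w2')
print(proj(c,[[.54,.077,.022]]),proj(c,[ctrl.get_obs()['ee_pos']]))
E
```

```text
t 2.05 pos [0.5392 0.081  0.1012] yaw of y 0.4148 down [-4.e-04  0.e+00 -1.e+00] grip 0.09390916649191912
rotvec [ 0.0048 -0.0002  0.0004] delta now-frame mm [ 1.2 -0.8  4. ] delta goal-frame mm [ 1.2 -0.8  4. ] q [ 0.082  0.398  1.646  0.     1.098 -0.333] F [-0.2  0.5  0.8]
[[321.10036936 205.53207966]] [[323.03306358 244.87083327]]
```

View pics/w2.png

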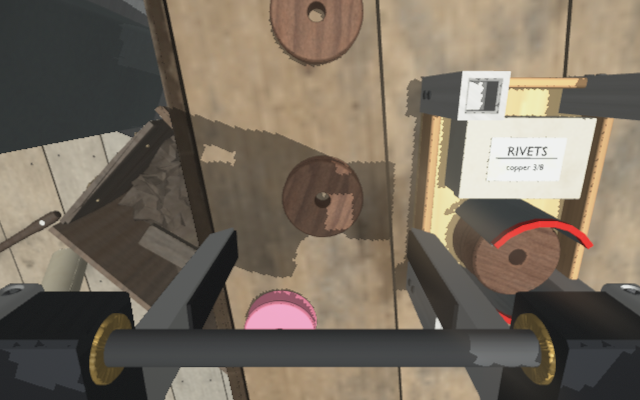

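The wrist view shows the chosen sheave centred near (323,197) and the fingertips at u 232 and 412. Projecting the TCP matches those fingertips, so the wrist calibration is sound.

```bash
python3 - <<'E'
from h import *
c=cam('wrist')
p=onz(c,323,197.5,.022);print(p, onz(c,323,196,.022))
goal([p[0],p[1],.003],.41)
for uv in((485,95),(518,257)): print(onz(c,*uv,.08 if uv[1]<100 else .05))
E
```

```text
[0.53964229 0.08321275 0.022     ] [0.5391566  0.08431135 0.022     ]
t 2.15 pos [0.54   0.0809 0.1028] yaw of y 0.4146 down [ 3.2e-03  3.0e-04 -1.0e+00] grip 0.09416798652317754
rotvec [ 0.0046  0.001  -0.003 ] delta now-frame mm [99.8  0.3 -2.4] delta goal-frame mm [99.8  0.6 -2.3] q [ 0.082  0.396  1.645  0.     1.097 -0.333] F [ 0.7 -0.8 -0.5]
[0.58996015 0.18889625 0.08      ]
[0.68261365 0.10666079 0.05      ]
```

Request:
play_rows --deltas '[[[25,0,-1,0.005,0,0,94],[25,0,0,0,0,0,94],[0,0,0,0,0,0,94],[0,0,0,0,0,0,94]]]'

```text
time_s: 2.55
ee_pos: [0.5396, 0.0816, 0.0523]
eef_rot: [1.259, 1.569, 0.097]
force: [0.3, -0.5, 1.1]
grip_width: 0.0937
```

```bash
python3 - <<'E'
from h import *
goal([.5396,.083,.003],.41)
c=cam('wrist','w3')
print(proj(c,[[.5396,.0832,.022],[.54,.08,.022]]),proj(c,[ctrl.get_obs()['ee_pos']]))
E
```

```text
t 2.55 pos [0.5396 0.0816 0.0523] yaw of y 0.4092 down [ 1.9e-03  2.0e-04 -1.0e+00] grip 0.09368759700075822
rotvec [-0.0008  0.0006 -0.0018] delta now-frame mm [49.3  0.5 -1.3] delta goal-frame mm [49.3  0.6 -1.2] q [ 0.083  0.465  1.679  0.     0.995 -0.326] F [ 0.3 -0.5  1.1]
[[323.04948998 221.52690912]
 [321.61133222 226.10750468]] [[322.50017528 244.03738655]]
```

View pics/w3.png

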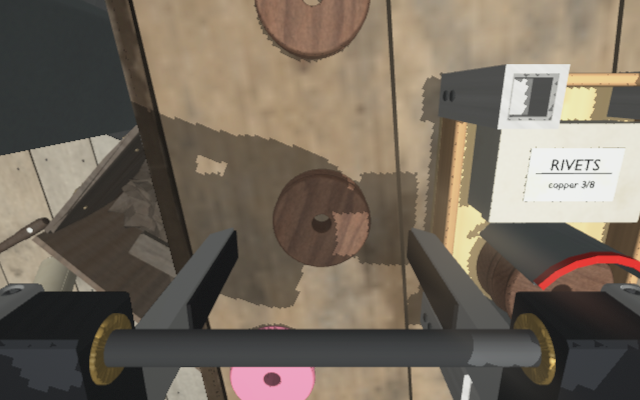

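The sheave hole shows at (321,222), as predicted for (0.5395, 0.083). I descend and grip.

Request:
play_rows --deltas '[[[20,0,-1.5,0,0,0,94],[18,0,0,0,0,0,94],[10,0,0,0,0,0,94],[0,0,0,0,0,0,94],[0,0,0,0,0,0,55],[0,0,0,0,0,0,55],[0,0,0,0,0,0,55],[0,0,0,0,0,0,55],[0,0,0,0,0,0,55],[0,0,0,0,0,0,55]]]'

```text
time_s: 3.6
ee_pos: [0.5385, 0.0828, 0.0028]
eef_rot: [1.231, 1.57, 0.069]
force: [-1.3, 0.1, 5.0]
grip_width: 0.0613
```

```bash
python3 - <<'E'
from h import *
goal([.6815,.104,.12],.41)
c=cam('wrist','w4')
E
```

```text
t 3.6 pos [0.5385 0.0828 0.0028] yaw of y 0.409 down [ 5.e-04  0.e+00 -1.e+00] grip 0.06134515826571103
rotvec [-0.001   0.0002 -0.0005] delta now-frame mm [-117.2  139.7   37.5] delta goal-frame mm [-117.2  139.6   37.6] q [ 0.085  0.543  1.701 -0.     0.897 -0.324] F [-1.3  0.1  5. ]
```

View pics/w4.png

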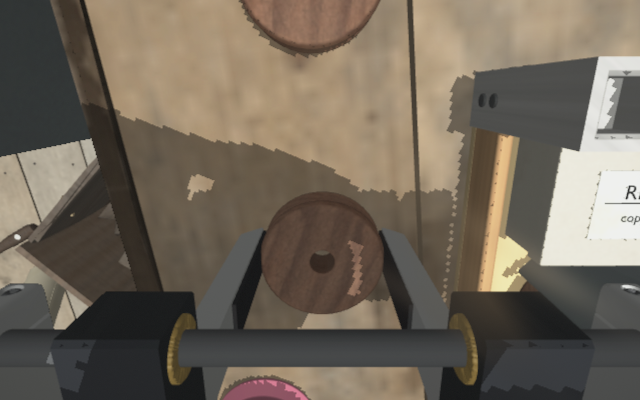

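```bash
python3 - <<'E'
from h import *
c=cam('wrist')
o=ctrl.get_obs()
R=Ro.from_euler('xyz',o['eef_rot']).as_matrix()
p=onz(c,321.5,262,.022);print(p,o['ee_pos'],R.T@(p-o['ee_pos'])*1000,o['grip_width'])
E
```

```text
[0.53879337 0.08157946 0.022     ] [0.53849478 0.08281835 0.00273836] [-19.26149623  -0.2095485    1.2592659 ] 0.061624679775801106
```

Request:
play_rows --deltas '[[[-20,0,0,0,0,0,55],[-40,0,0,0,0,0,55],[-45,0,0,0,0,0,55],[-25,30,8,0,0,0,55],[-10,30,8,0,0,0,55],[0,10,3,0,0,0,55],[0,0,0,0,0,0,55],[0,0,0,0,0,0,55]]]' --grip_force 20

```text
time_s: 4.5
ee_pos: [0.6093, 0.0931, 0.1416]
eef_rot: [-1.899, 1.569, -3.061]
force: [-0.4, -0.5, -0.5]
grip_width: 0.0619
```

```bash
python3 - <<'E'
from h import *
goal([.6815,.104,.13],.41)
c=cam('wrist','w5');cam('side','d5');cam('scene','s5')
b=cv2.imread('pics/d5.png')
cv2.imwrite('pics/d5c.png',cv2.resize(b[110:270,280:440],None,fx=4,fy=3.7,interpolation=cv2.INTER_CUBIC))
E
```

```text
t 4.5 pos [0.6093 0.0931 0.1416] yaw of y 0.409 down [-1.6e-03 -1.0e-04 -1.0e+00] grip 0.06193648507852972
rotvec [-0.001  -0.0005  0.0015] delta now-frame mm [11.4 70.6 18.7] delta goal-frame mm [11.6 70.5 18.8] q [ 0.092  0.503  1.391  0.     1.25  -0.317] F [-0.4 -0.5 -0.5]
```

View pics/w5.png

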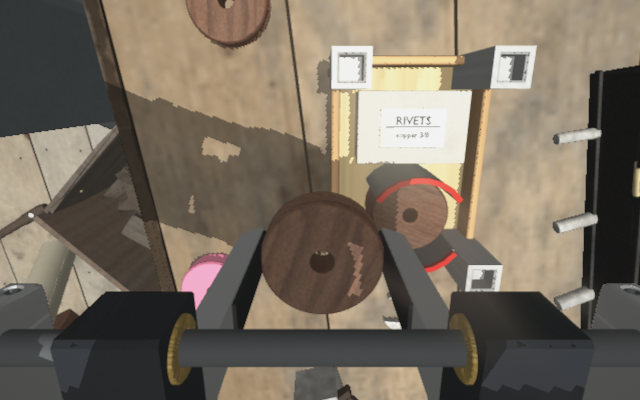

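View pics/d5c.png

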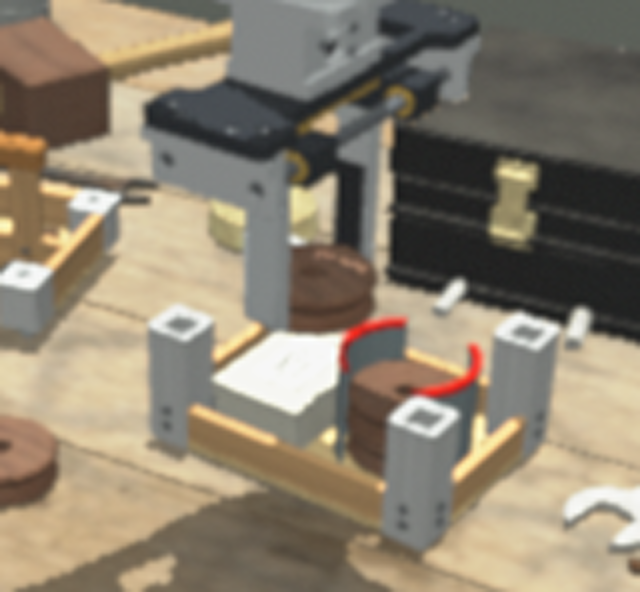

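The wrist view shows the sheave held, with its hole at (322,261). The tray sockets are at (351,66), (514,66) and (483,279), and the top of the in-tube sheave is at (410,215). I measure the tube from the red rim and the sockets.

```bash
cat >> h.py <<'E'
from scipy.optimize import least_squares
def redfit(c):
    hsv=cv2.cvtColor(c['img'],cv2.COLOR_RGB2HSV);H,S,V=cv2.split(hsv)
    m=((H<6)|(H>174))&(S>170)&(V>120)
    n,l,st,_=cv2.connectedComponentsWithStats(m.astype(np.uint8))
    print('red comps',[list(map(int,s)) for s in st[1:] if s[4]>20])
    m2=np.zeros_like(m)
    for i in range(1,n):
        if st[i,4]>20:m2|=l==i
    v,u=np.nonzero(m2);P=np.array([onz(c,a,b,.075)[:2] for a,b in zip(u,v)])
    r=least_squares(lambda q:np.hypot(P[:,0]-q[0],P[:,1]-q[1])-.036,P.mean(0),loss='soft_l1',f_scale=.001)
    print('tube',r.x.round(4),'rms',np.sqrt(np.mean(r.fun**2)).round(4));return r.x
E
python3 - <<'E'
from h import *
c=cam('wrist');im=c['img']
redfit(c)
for uv in((351,66),(514,66),(483,279)): print(onz(c,*uv,.08).round(4))
print('in1',onz(c,410,215,.05).round(4))
for n in('scene','side'): redfit(cam(n))
cv2.imwrite('pics/w5c.png',cv2.resize(im[30:330,310:560,::-1],None,fx=2.4,fy=2,interpolation=cv2.INTER_CUBIC))
E
```

```text
red comps [[447, 186, 15, 16, 76], [425, 252, 31, 19, 142]]
tube [0.6812 0.106 ] rms 0.001
[0.5881 0.1887 0.08  ]
[0.6842 0.2304 0.08  ]
[0.7449 0.0895 0.08  ]
in1 [0.6813 0.1067 0.05  ]
red comps []h.py:38: RuntimeWarning: Mean of empty slice.
  r=least_squares(lambda q:np.hypot(P[:,0]-q[0],P[:,1]-q[1])-.036,P.mean(0),loss='soft_l1',f_scale=.001)
  ret = ret.dtype.type(ret / rcount)
Traceback (most recent call last):
  File "h.py", line 38, in redfit
    r=least_squares(lambda q:np.hypot(P[:,0]-q[0],P[:,1]-q[1])-.036,P.mean(0),loss='soft_l1',f_scale=.001)
ValueError: Initial guess is outside of provided bounds
```

Rim fit gives the tube at (0.6812, 0.1060). The sockets predict (0.6808, 0.1061), so the two agree. Next I move above the tube.

```bash
python3 - <<'E'
from h import *
goal([.6805,.1072,.10],.409)
E
```

```text
t 4.75 pos [0.6097 0.0931 0.1424] yaw of y 0.409 down [-2.e-04 -0.e+00 -1.e+00] grip 0.06168358816629654
rotvec [ 0.     -0.0001  0.0002] delta now-frame mm [42.4 70.6 15.3] delta goal-frame mm [42.4 70.6 15.3] q [ 0.092  0.502  1.39  -0.     1.25  -0.317] F [-0.7 -0.6 -0.2]
```

Request:
play_rows --deltas '[[[0,20,4,0,0,0,55],[0,30,7,0,0,0,55],[10,20.6,4.3,0,0,0,55],[15,0,0,0,0,0,55],[15,0,0,0,0,0,55],[0,0,0,0,0,0,55],[0,0,0,0,0,0,55]]]'

```text
time_s: 5.45
ee_pos: [0.6804, 0.1071, 0.1026]
eef_rot: [-1.813, 1.57, -2.975]
force: [-0.5, -0.6, -0.6]
grip_width: 0.0615
```

```bash
python3 - <<'E'
from h import *
goal([.6805,.1072,.055],.409)
c=cam('wrist','w6');cam('side','d6');cam('scene','s6')
o=ctrl.get_obs();R=Ro.from_euler('xyz',o['eef_rot']).as_matrix()
redfit(c)
b=cv2.imread('pics/d6.png');a=cv2.imread('pics/s6.png')
cv2.imwrite('pics/d6c.png',np.hstack([cv2.resize(b[130:270,300:430],(390,420),interpolation=cv2.INTER_CUBIC),cv2.resize(a[130:270,310:440],(390,420),interpolation=cv2.INTER_CUBIC)]))
E
```

```text
t 5.45 pos [0.6804 0.1071 0.1026] yaw of y 0.409 down [-4.e-04 -1.e-04 -1.e+00] grip 0.061503532889322074
rotvec [-0.     -0.0001  0.0004] delta now-frame mm [47.6  0.1 -0. ] delta goal-frame mm [47.6  0.1 -0. ] q [ 0.103  0.699  1.175 -0.     1.268 -0.306] F [-0.5 -0.6 -0.6]
red comps [[272, 169, 88, 29, 567]]
tube [0.6441 0.1618] rms 0.0057
```

View pics/w6.png

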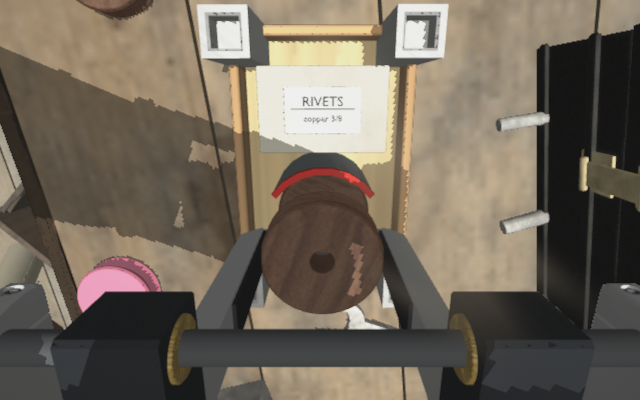

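View pics/d6c.png

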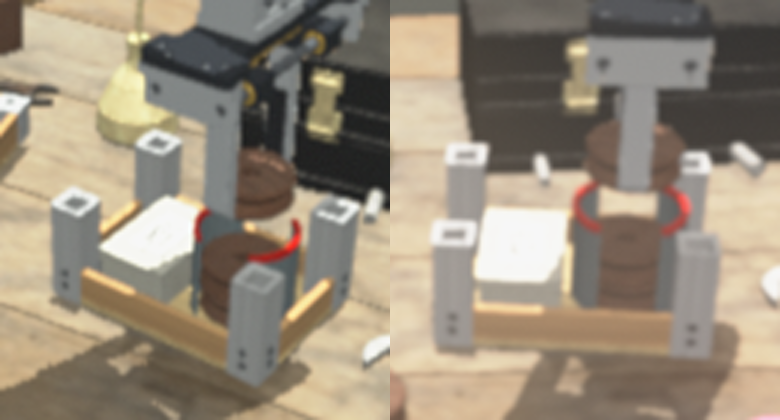

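```bash
python3 - <<'E'
from h import *
c=cam('wrist')
a=onz(c,227,34,.08);b=onz(c,419,33,.08);x=(b-a)[:2];L=np.linalg.norm(x);x/=L;y=np.array([-x[1],x[0]])
print(a,b,L,np.arctan2(x[1],x[0]),'tube',(a+b)[:2]/2-.113*y)
m=onz(c,323.5,169,.075);print('outer rim top pt - 37.5',m[:2]-.0375*y)
E
```

```text
[0.59146935 0.18768437 0.08      ] [0.68418092 0.22848439 0.08      ] 0.10129203842449146 0.41456952476342657 tube [0.68334108 0.10465663]
outer rim top pt - 37.5 [0.68279425 0.10598393]
```

Request:
play_rows --deltas '[[[10,0.8,0.4,0,0,0,55],[10,0,0,0,0,0,55],[8,0,0,0,0,0,55],[8,0,0,0,0,0,55],[0,0,0,0,0,0,55]]]'

```text
time_s: 6.15
ee_pos: [0.6812, 0.1071, 0.0646]
eef_rot: [-1.868, 1.568, -3.03]
force: [-0.0, -0.3, -0.9]
grip_width: 0.0617
```

```bash
python3 - <<'E'
from h import *
goal([.6805,.1072,.053],.409)
cam('side','d7');cam('scene','s7')
b=cv2.imread('pics/d7.png');a=cv2.imread('pics/s7.png')
cv2.imwrite('pics/d7c.png',np.hstack([cv2.resize(b[130:270,300:430],(390,420),interpolation=cv2.INTER_CUBIC),cv2.resize(a[130:270,310:440],(390,420),interpolation=cv2.INTER_CUBIC)]))
E
```

```text
t 6.15 pos [0.6812 0.1071 0.0646] yaw of y 0.409 down [-2.4e-03 -3.0e-04 -1.0e+00] grip 0.06169441007926298
rotvec [-0.     -0.0007  0.0023] delta now-frame mm [11.6 -0.5 -0.3] delta goal-frame mm [11.6 -0.6 -0.3] q [ 0.103  0.741  1.198 -0.     1.206 -0.306] F [-0.  -0.3 -0.9]
```

View pics/d7c.png

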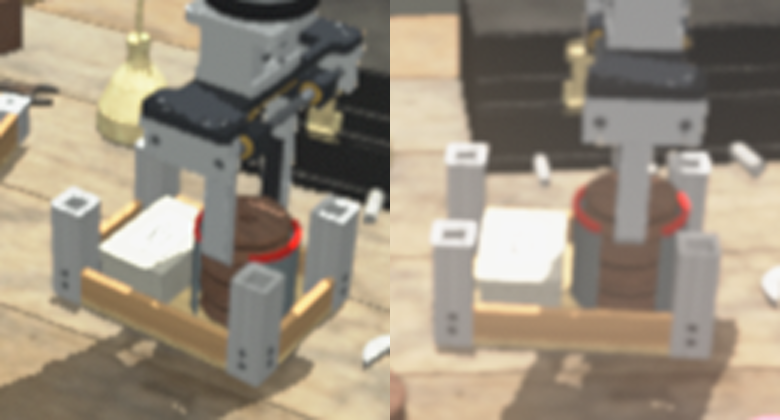

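The sheave has entered the rim with no contact force. I lower it the remaining 10.5 mm, let go partly and rise.

Request:
play_rows --deltas '[[[5,0,0,0,0,0,55],[4,0,0,0,0,0,55],[2,0,0,0,0,0,55],[0,0,0,0,0,0,55],[0,0,0,0,0,0,55]]]'

```text
time_s: 6.75
ee_pos: [0.6819, 0.1072, 0.0555]
eef_rot: [1.492, 1.571, 0.33]
force: [-0.1, -0.2, -0.7]
grip_width: 0.0618
```

Request:
play_rows --deltas '[[[0,0,0,0,0,0,72],[0,0,0,0,0,0,72],[0,0,0,0,0,0,72],[-10,0,0,0,0,0,72],[-20,0,0,0,0,0,72],[-30,0,0,0,0,0,80],[-30,0,0,0,0,0,94],[-30,0,0,0,0,0,94],[0,0,0,0,0,0,94]]]'

```text
time_s: 7.65
ee_pos: [0.6834, 0.1074, 0.1813]
eef_rot: [1.267, 1.563, 0.105]
force: [0.2, -0.1, 0.7]
grip_width: 0.0936
```

```bash
python3 - <<'E'
from h import *
goal([.545,.412,.20],.409)
c=cam('wrist','w8');cam('side','d8');cam('scene','s8')
b=cv2.imread('pics/d8.png');a=cv2.imread('pics/s8.png');w=cv2.imread('pics/w8.png')
cv2.imwrite('pics/d8c.png',np.hstack([cv2.resize(b[130:270,300:430],(390,420),interpolation=cv2.INTER_CUBIC),cv2.resize(a[130:270,310:440],(390,420),interpolation=cv2.INTER_CUBIC)]))
E
```

```text
t 7.65 pos [0.6834 0.1074 0.1813] yaw of y 0.409 down [ 7.9e-03  8.0e-04 -1.0e+00] grip 0.09361225360158562
rotvec [ 0.      0.0024 -0.0076] delta now-frame mm [ -19.5   -5.7 -334.5] delta goal-frame mm [ -18.7   -5.8 -334.5] q [ 0.103  0.639  1.088  0.     1.407 -0.306] F [ 0.2 -0.1  0.7]
```

View pics/d8c.png

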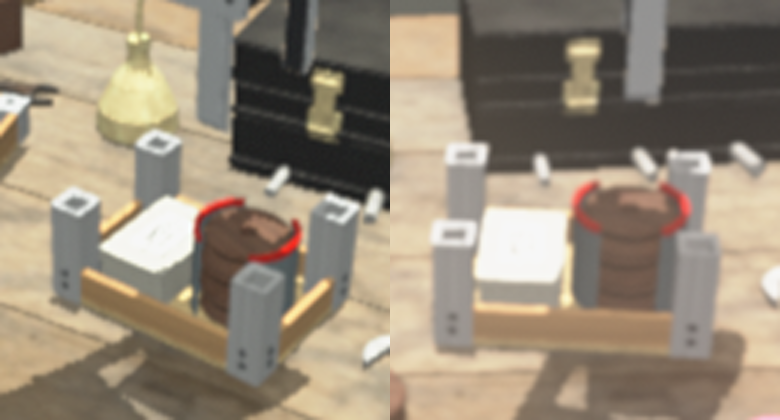

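View pics/w8.png

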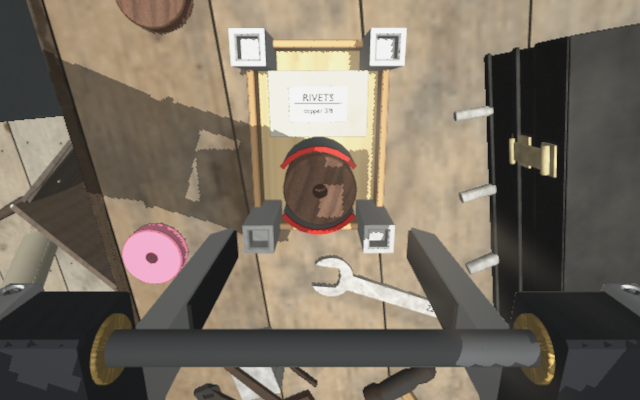

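The third sheave lies flat and level with the red rim. All four sockets show in the wrist view at about (249,48), (387,48), (261,237) and (379,237), so I measure the lower tray from those.

```bash
python3 - <<'E'
from h import *
c=cam('wrist','w9');redfit(c)
w=c['img'][:,:,::-1]
cv2.imwrite('pics/w9c.png',cv2.resize(w[20:260,220:420],None,fx=3,fy=2.5,interpolation=cv2.INTER_CUBIC))
S=[(249,48),(387,48),(261,237),(379,237)]
g=cv2.cvtColor(w,cv2.COLOR_BGR2HSV)
for u,v in S:
    m=((g[:,:,2]>195)&(g[:,:,1]<25)).astype(np.uint8); sub=np.zeros_like(m); sub[v-24:v+24,max(0,u-24):u+24]=m[v-24:v+24,u-24:u+24]
    cs,_=cv2.findContours(sub,cv2.RETR_EXTERNAL,cv2.CHAIN_APPROX_NONE)
    k=max(cs,key=cv2.contourArea);r=cv2.minAreaRect(k);p=onz(c,*r[0],.08);print(r,p[:2].round(4))
goal([.545,.412,.20],.409)
E
```

```text
red comps [[283, 149, 45, 22, 201], [285, 218, 74, 20, 341]]
tube [0.681  0.1056] rms 0.0011
((248.5, 47.0), (38.0, 37.0), 90.0) [0.5884 0.1879]
((392.0, 46.5), (39.0, 36.0), 90.0) [0.6832 0.2294]Traceback (most recent call last):
  File "<stdin>", line 10, in <module>
ValueError: max() iterable argument is empty
```

View pics/w9c.png

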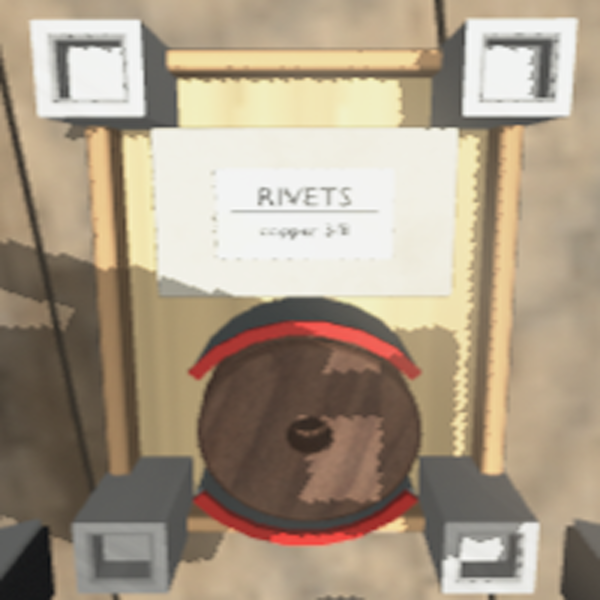

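```bash
python3 - <<'E'
from h import *
c=cam('wrist')
nl,fl,nr,fr=[onz(c,u,v,.08)[:2] for u,v in((248.8,47.2),(392.3,47),(263,242.8),(383.4,242.8))]
print(nl,fl,nr,fr,'sides',[np.linalg.norm(a-b).round(4) for a,b in((nl,fl),(nr,fr),(nl,nr),(fl,fr))])
y=nl+fl-nr-fr;x=fl+fr-nl-nr
print('ctr',(nl+fl+nr+fr)/4,'yaws',np.arctan2(-y[0],y[1]),np.arctan2(x[1],x[0]))
goal([.545,.412,.22],.69)
E
```

```text
[0.58847532 0.18784222] [0.68319258 0.22909391] [0.65226821 0.04888386] [0.74496196 0.08931331] sides [np.float64(0.1033), np.float64(0.1011), np.float64(0.1529), np.float64(0.1528)]
ctr [0.66722452 0.13878333] yaws 0.4232409161955872 0.41101593504347433
t 7.9 pos [0.6814 0.1071 0.1741] yaw of y 0.4089 down [-2.1e-03 -2.0e-04 -1.0e+00] grip 0.0943095820611213
rotvec [-0.2811 -0.0009  0.0019] delta now-frame mm [ -45.7   -4.  -334. ] delta goal-frame mm [ -45.9   88.9 -321.9] q [ 0.103  0.645  1.094 -0.     1.404 -0.306] F [ 0.1 -0.5  0.2]
```

```bash
python3 - <<'E'
from h import *
c=cam('scene');d=cam('side')
print('can base',onz(c,295,188,0),onz(d,344,177,0))
# triangulate tips
def tri(a,b):
    o1,d1=ray(c,*a);o2,d2=ray(d,*b);t=np.linalg.lstsq(np.c_[d1,-d2],o2-o1,rcond=None)[0];return (o1+d1*t[0]+o2+d2*t[1])/2
print('spout',tri((296,112),(353,109)),'neck',tri((295,153),(346,146)))
print('vise top', tri((220,236),(203,172)))
E
python3 - <<'E'
import cv2
a=cv2.imread('pics/side0.png')
cv2.imwrite('pics/x.png',cv2.resize(a[90:260,90:400],None,fx=2.5,fy=2.5))
E
```

```text
can base [0.73033928 0.36545003 0.        ] [0.73558623 0.35199552 0.        ]
spout [0.77786074 0.38286048 0.17160398] neck [0.75492259 0.37605025 0.07779449]
vise top [0.34675971 0.24913965 0.16296661]
```

View pics/x.png

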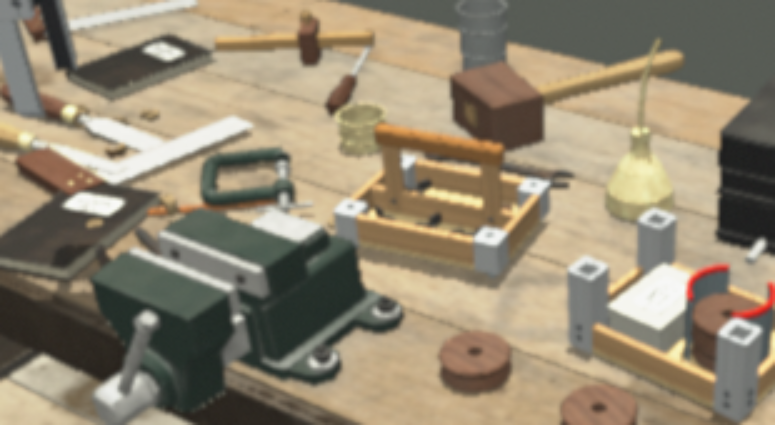

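Request:
play_rows --deltas '[[[-20,0,-20,0,0,0,94],[-20,-1,-40,0,0,0,94],[-6,-1,-48,0,0,0,94],[0,-1,-48,0,0,0,94],[0,-1,-48,0,0,0,94],[0,0,-48,0,0,0,94],[0,0,-42,0,0,0,94],[0,0,-20,-0.1,0,0,94],[0,0,0,-0.1,0,0,94],[0,0,0,-0.08,0,0,94]]]'

```text
time_s: 9.0
ee_pos: [0.5526, 0.3945, 0.2206]
eef_rot: [-1.673, 1.57, -2.549]
force: [-0.2, -0.2, 0.1]
grip_width: 0.094
```

Request:
play_rows --deltas '[[[0,0,0,0,0,0,94],[0,0,0,0,0,0,94]]]'

```text
time_s: 9.2
ee_pos: [0.5533, 0.3936, 0.221]
eef_rot: [-1.651, 1.57, -2.535]
force: [-0.1, -0.0, -0.5]
grip_width: 0.0941
```

```bash
python3 - <<'E'
from h import *
goal([.545,.412,.22],.69)
c=cam('wrist','w10')
E
```

```text
t 9.2 pos [0.5533 0.3936 0.221 ] yaw of y 0.6864 down [-5.e-04 -4.e-04 -1.e+00] grip 0.09409590672838289
rotvec [-0.0036 -0.0001  0.0006] delta now-frame mm [  1.    5.3 -19.5] delta goal-frame mm [  1.    5.4 -19.5] q [ 0.564  0.591  1.072 -0.     1.479 -0.122] F [-0.1 -0.  -0.5]
```

View pics/w10.png

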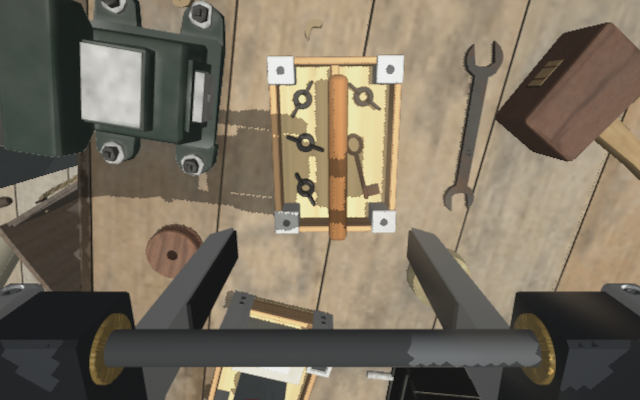

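The wrist view shows the upper tray bar running from (339,76) to (338,240), with corner blocks at (281,71), (389,69), (287,222) and (383,221). The lower tray is visible at the bottom edge.

```bash
python3 - <<'E'
from h import *
c=cam('wrist')
w=c['img'][:,:,::-1]
cv2.imwrite('pics/w10c.png',cv2.resize(w[45:250,255:415],None,fx=4,fy=2.9,interpolation=cv2.INTER_CUBIC))
for z in(.046,.05):
  nl,fl,nr,fr=[onz(c,u,v,z)[:2] for u,v in((281,71),(389,69),(287,222),(383,221))]
  print([np.linalg.norm(a-b).round(4) for a,b in((nl,fl),(nr,fr),(nl,nr),(fl,fr))],(nl+fl+nr+fr)/4)
  y=nl+fl-nr-fr;x=fl+fr-nl-nr
  print('yaws',np.arctan2(-y[0],y[1]),np.arctan2(x[1],x[0]))
a,b=onz(c,339,76,.116),onz(c,338,238,.116);print('bar',a,b,np.linalg.norm(a-b),(a+b)/2,np.arctan2(-(a-b)[0],(a-b)[1]))
E
```

```text
[np.float64(0.1025), np.float64(0.1026), np.float64(0.1529), np.float64(0.1535)] [0.54821595 0.41961202]
yaws 0.6975661388905682 0.7019168605727544
[np.float64(0.1013), np.float64(0.1015), np.float64(0.1512), np.float64(0.1517)] [0.54769893 0.42002216]
yaws 0.6975661388905688 0.7019168605727549
bar [0.50489193 0.47250953 0.116     ] [0.59048095 0.36966963 0.116     ] 0.13379658371385547 [0.54768644 0.42108958 0.116     ] 0.6941015064887784
```

View pics/w10c.png

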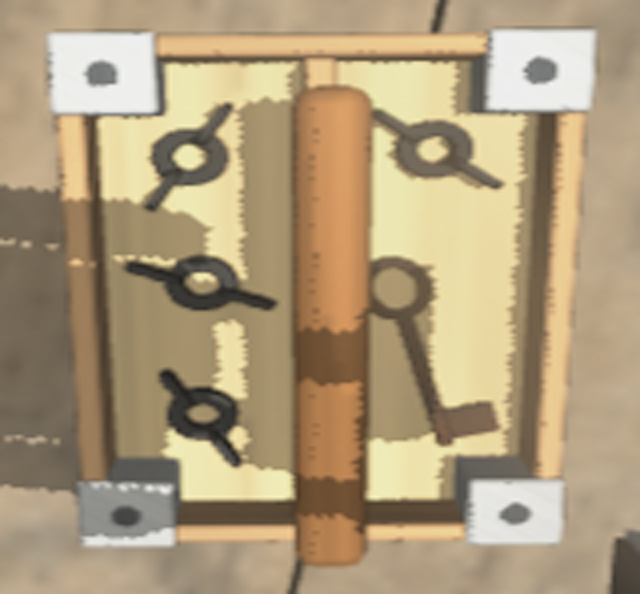

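```bash
python3 - <<'E'
from h import *
goal([.548,.420,.15],.698)
E
```

```text
t 9.3 pos [0.5533 0.3935 0.2212] yaw of y 0.6868 down [-3.e-04 -1.e-04 -1.e+00] grip 0.09429759642046143
rotvec [-0.0112 -0.0001  0.0003] delta now-frame mm [ 71.2  12.7 -23.8] delta goal-frame mm [ 71.2  12.9 -23.7] q [ 0.564  0.591  1.072  0.     1.479 -0.123] F [0.1 1.  0.6]
```

Request:
play_rows --deltas '[[[10,6,-12,-0.011,0,0,94],[30,6.8,-11.8,0,0,0,94],[30,0,0,0,0,0,94],[0,0,0,0,0,0,94],[0,0,0,0,0,0,94]]]'

```text
time_s: 9.8
ee_pos: [0.5478, 0.4205, 0.1516]
eef_rot: [-1.682, 1.57, -2.553]
force: [0.5, 0.2, 0.8]
grip_width: 0.0941
```

```bash
python3 - <<'E'
from h import *
goal([.548,.420,.087],.698)
c=cam('wrist','w11')
print(proj(c,[ctrl.get_obs()['ee_pos']]))
E
```

```text
t 9.8 pos [0.5478 0.4205 0.1516] yaw of y 0.7 down [-4.e-04 -3.e-04 -1.e+00] grip 0.09414257709727486
rotvec [ 0.002  -0.0001  0.0005] delta now-frame mm [64.6 -0.1  0.6] delta goal-frame mm [64.6 -0.2  0.6] q [ 0.602  0.662  1.12   0.     1.361 -0.098] F [0.5 0.2 0.8]
[[323.00540424 245.06581713]]
```

View pics/w11.png

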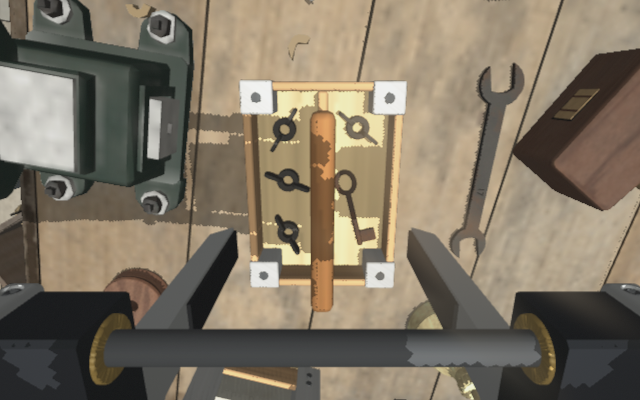

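The bar is centred between the fingers at u = 322 and runs from v = 110 to 311. Corner screws are at (256,98), (389,98), (264,275) and (379,275), so I recheck the centre.

```bash
python3 - <<'E'
from h import *
c=cam('wrist');o=ctrl.get_obs();R=Ro.from_euler('xyz',o['eef_rot']).as_matrix()
nl,fl,nr,fr=[onz(c,u,v,.046) for u,v in((256,98),(389,98),(264,275),(379,275))]
m=(nl+fl+nr+fr)/4;print([np.linalg.norm(a-b).round(4) for a,b in((nl,fl),(nr,fr),(nl,nr),(fl,fr))],m)
y=nl+fl-nr-fr;x=fl+fr-nl-nr
print('yaws',np.arctan2(-y[0],y[1]),np.arctan2(x[1],x[0]))
a,b=onz(c,322.5,110,.116),onz(c,322.5,311,.116);print('bar',np.linalg.norm(a-b),(a+b)/2,R.T@((a+b)/2-o['ee_pos'])*1000,R.T@(m-o['ee_pos'])*1000)
E
```

```text
[np.float64(0.104), np.float64(0.1039), np.float64(0.1544), np.float64(0.1544)] [0.54923833 0.41925427 0.046     ]
yaws 0.695184943848109 0.7006526667836706
bar 0.1378547182574763 [0.54784398 0.42146086 0.116     ] [37.3636977  -0.04436022 -1.02270199] [107.3631004   -0.58259036   1.54773958]
```

Request:
play_rows --deltas '[[[20,0,0,0.002,0,0,94],[30,0,0,0,0,0,94],[14.5,0,0,0,0,0,94],[0,0,0,0,0,0,30],[0,0,0,0,0,0,10],[0,0,0,0,0,0,10],[0,0,0,0,0,0,10],[0,0,0,0,0,0,10],[0,0,0,0,0,0,10],[0,0,0,0,0,0,10]]]' --grip_force 50

```text
time_s: 10.9
ee_pos: [0.5479, 0.4202, 0.0871]
eef_rot: [1.484, 1.571, 0.611]
force: [0.3, -0.6, -0.4]
grip_width: 0.0416
```

Request:
play_rows --deltas '[[[0,0,0,0,0,0,10],[0,0,0,0,0,0,10],[0,0,0,0,0,0,10],[0,0,0,0,0,0,10]]]' --grip_force 50

```text
time_s: 11.3
ee_pos: [0.5479, 0.4202, 0.0869]
eef_rot: [1.659, 1.571, 0.786]
force: [1.0, 0.9, 0.1]
grip_width: 0.0154
```

```bash
python3 - <<'E'
from h import *
goal([.548,.420,.087],.698)
c=cam('wrist','w12')
E
```

```text
t 11.3 pos [0.5479 0.4202 0.0869] yaw of y 0.6979 down [ 1.e-04  1.e-04 -1.e+00] grip 0.01535858658007154
rotvec [-0.0001 -0.     -0.0002] delta now-frame mm [-0.1 -0.1  0.2] delta goal-frame mm [-0.1 -0.1  0.2] q [ 0.601  0.718  1.181  0.     1.242 -0.097] F [1.  0.9 0.1]
```

View pics/w12.png

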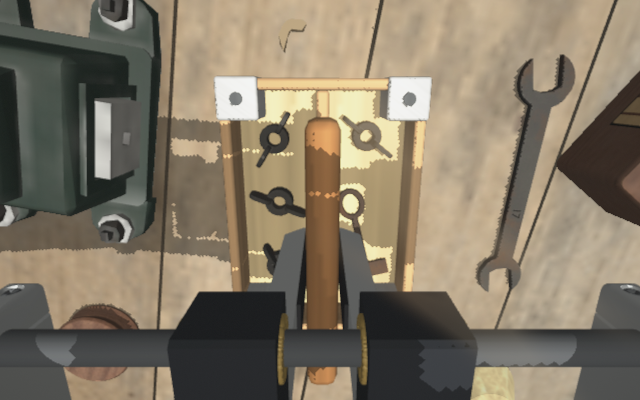

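The bar is gripped (opening 15.4 mm). I lift.

Request:
play_rows --deltas '[[[-4,0,0,0,0,0,10],[-10,0,0,0,0,0,10],[-15,0,0,0,0,0,10],[-20,0,0,0,0,0,10],[-20,0,0,0,0,0,10],[-20,0,0,0,0,0,10],[-20,0,0,0,0,0,10],[-16,0,0,0,0,0,10],[0,0,0,0,0,0,10],[0,0,0,0,0,0,10]]]' --grip_force 55

```text
time_s: 12.35
ee_pos: [0.5478, 0.4201, 0.212]
eef_rot: [1.235, 1.571, 0.363]
force: [0.3, 0.0, -7.4]
grip_width: 0.0154
```

```bash
python3 - <<'E'
from h import *
goal([.667,.139,.212],.41)
c=cam('wrist','w13');s=cam('side','d13');cam('scene','s13')
o=ctrl.get_obs();R=Ro.from_euler('xyz',o['eef_rot']).as_matrix()
zt=o['ee_pos'][2]-.087+.046
a=onz(c,236,99,zt);b=onz(c,409,99,zt);print(np.linalg.norm(a-b),R.T@((a+b)/2-o['ee_pos'])*1000,'(expect z -77)')
b=cv2.imread('pics/d13.png');a=cv2.imread('pics/s13.png')
cv2.imwrite('pics/d13c.png',np.hstack([cv2.resize(b[50:250,190:390],(400,400),interpolation=cv2.INTER_CUBIC),cv2.resize(a[50:250,130:330],(400,400),interpolation=cv2.INTER_CUBIC)]))
E
```

```text
t 12.35 pos [0.5478 0.4201 0.212 ] yaw of y 0.698 down [ 1.e-04  1.e-04 -1.e+00] grip 0.015386934897248482
rotvec [ 2.88e-01  0.00e+00 -1.00e-04] delta now-frame mm [ -0.  -89.3 292. ] delta goal-frame mm [ -0.   -2.7 305.3] q [ 0.601  0.623  1.042 -0.     1.476 -0.097] F [ 0.3  0.  -7.4]
0.10472012189782005 [ 41.01212066   0.38948048 -76.01856675] (expect z -77)
```

View pics/w13.png

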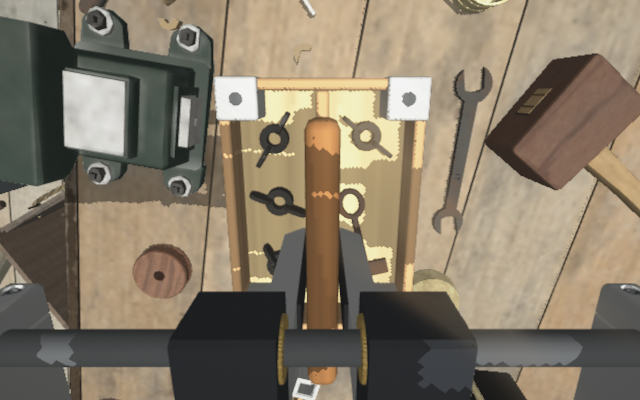

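View pics/d13c.png

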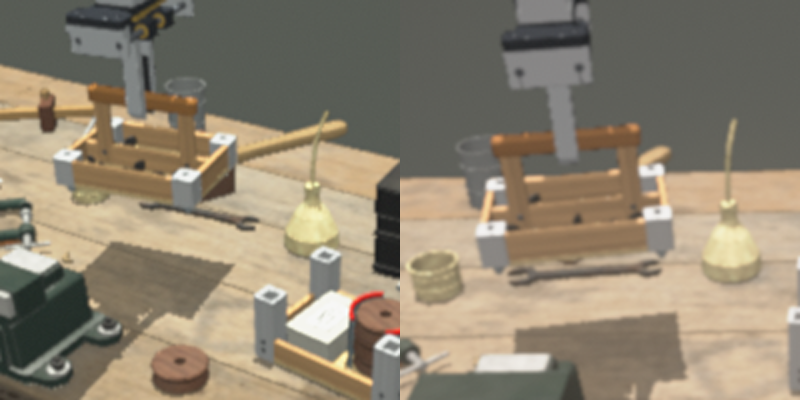

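Request:
play_rows --deltas '[[[0,-5,16,0,0,0,10],[0,-9,30,0,0,0,10],[0,-12,38,0,0,0,10],[0,-12,40,0,0,0,10],[0,-12,40,0,0,0,10],[0,-12,40,0,0,0,10],[0,-12,38,0,0,0,10],[0,-9,30,0,0,0,10],[0,-6,20,0,0,0,10],[0,0,0,0,0,0,10]]]'

```text
time_s: 13.5
ee_pos: [0.6681, 0.1363, 0.2113]
eef_rot: [-1.573, 1.57, -2.449]
force: [-0.1, -0.1, -7.2]
grip_width: 0.0157
```

Request:
play_rows --deltas '[[[0,0,0,0.04,0,0,10],[0,0,0,0.08,0,0,10],[0,0,0,0.08,0,0,10],[0,0,0,0.06,0,0,10],[0,0,0,0.028,0,0,10],[0,0,0,0,0,0,10],[0,0,0,0,0,0,10]]]'

```text
time_s: 14.2
ee_pos: [0.6672, 0.1396, 0.2118]
eef_rot: [-2.19, 1.571, 2.935]
force: [-0.1, 0.9, -7.0]
grip_width: 0.0153
```

```bash
python3 - <<'E'
from h import *
goal([.667,.139,.20],.411)
c=cam('wrist','w14');s=cam('side','d14');cam('scene','s14')
b=cv2.imread('pics/d14.png');a=cv2.imread('pics/s14.png')
cv2.imwrite('pics/d14c.png',np.hstack([cv2.resize(b[90:270,290:440],(400,480),interpolation=cv2.INTER_CUBIC),cv2.resize(a[90:270,300:450],(400,480),interpolation=cv2.INTER_CUBIC)]))
E
```

```text
t 14.2 pos [0.6672 0.1396 0.2118] yaw of y 0.4118 down [-2.e-04  0.e+00 -1.e+00] grip 0.015309971710770563
rotvec [ 0.0008 -0.0001  0.0001] delta now-frame mm [11.8 -0.5  0.5] delta goal-frame mm [11.8 -0.5  0.5] q [ 0.153  0.602  1.076  0.     1.464 -0.259] F [-0.1  0.9 -7. ]
```

View pics/d14c.png

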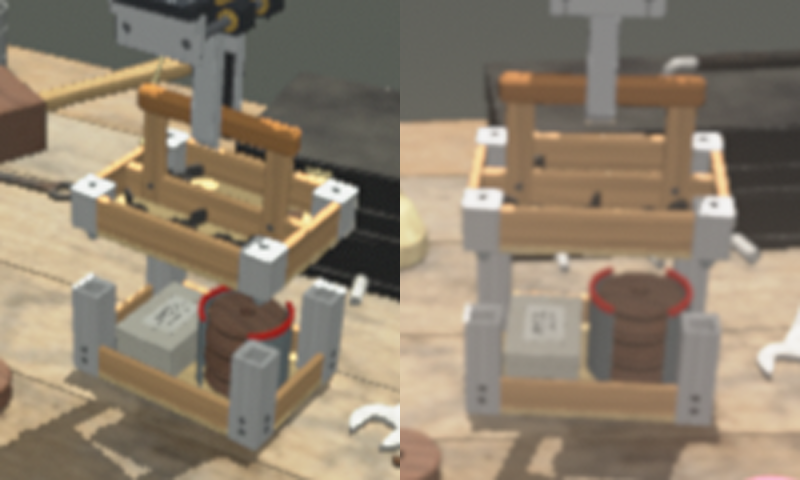

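View pics/w14.png

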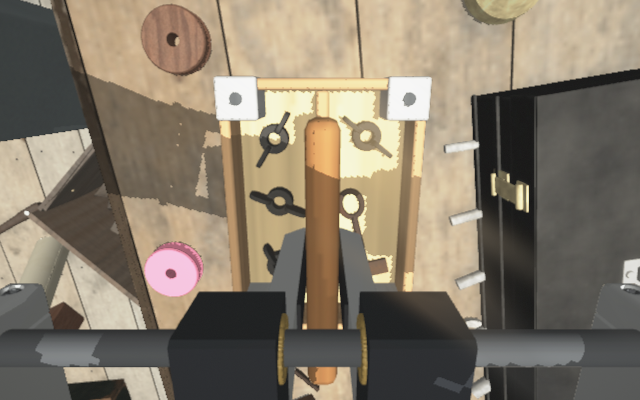

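Both outside views show the tray hovering level and squarely over the posts. I lower until the studs are just above the sockets, then check.

Request:
play_rows --deltas '[[[8,-0.3,0.4,0,0,0,10],[10,0,0,0,0,0,10],[10,0,0,0,0,0,10],[7,0,0,0,0,0,10],[3,0,0,0,0,0,10],[0,0,0,0,0,0,10],[0,0,0,0,0,0,10]]]'

```text
time_s: 15.05
ee_pos: [0.6674, 0.1388, 0.1742]
eef_rot: [1.323, 1.57, 0.163]
force: [0.2, -0.6, -7.4]
grip_width: 0.0154
```

```bash
python3 - <<'E'
from h import *
goal([.667,.139,.155],.411)
s=cam('side','d15');cam('scene','s15')
b=cv2.imread('pics/d15.png');a=cv2.imread('pics/s15.png')
cv2.imwrite('pics/d15c.png',cv2.resize(b[150:260,300:430],None,fx=6,fy=5.4,interpolation=cv2.INTER_CUBIC))
cv2.imwrite('pics/s15c.png',cv2.resize(a[150:260,310:440],None,fx=6,fy=5.4,interpolation=cv2.INTER_CUBIC))
E
```

```text
t 15.05 pos [0.6674 0.1388 0.1742] yaw of y 0.41 down [ 5.e-04  1.e-04 -1.e+00] grip 0.015390166260915727
rotvec [-0.001   0.0001 -0.0005] delta now-frame mm [19.2 -0.3 -0.3] delta goal-frame mm [19.2 -0.3 -0.3] q [ 0.151  0.624  1.128  0.     1.39  -0.259] F [ 0.2 -0.6 -7.4]
```

View pics/d15c.png

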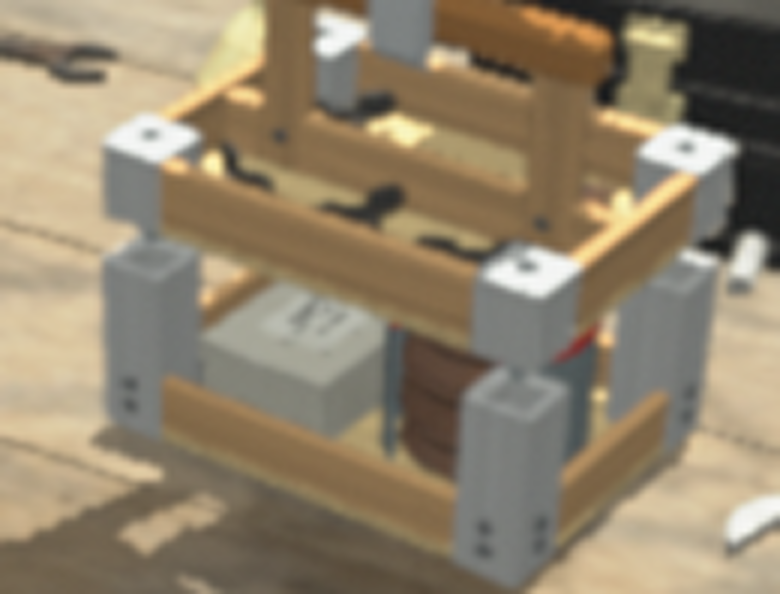

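View pics/s15c.png

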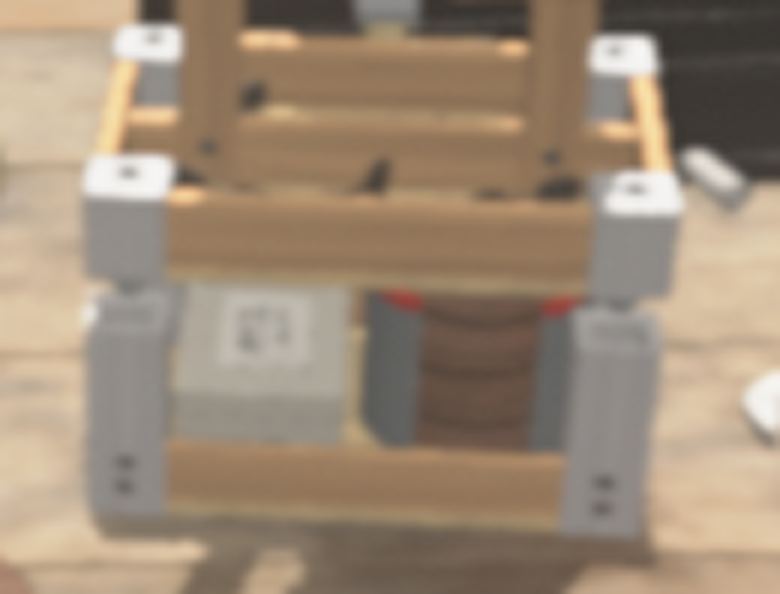

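```bash
python3 - <<'E'
from h import *
s=cam('scene');d=cam('side');z=ctrl.get_obs()['ee_pos'][2]-.041
f=lambda x,y:(310+x/6,150+y/5.4);g=lambda x,y:(300+x/6,150+y/5.4)
S={'nl':(.5826,.1853),'fl':(.6767,.2261),'nr':(.6444,.0467),'fr':(.7388,.0873)}
D={'nl':(.5892,.1861),'nr':(.6502,.045),'fr':(.7448,.0851)}
for k,p in{'nl':(128,173),'nr':(636,189),'fl':(152,38),'fr':(616,50)}.items():
  q=onz(s,*f(*p),z)[:2];print('scene',k,q.round(4),((q-S[k])*1e3).round(1))
for k,p in{'nl':(151,133),'nr':(527,266),'fr':(685,147)}.items():
  q=onz(d,*g(*p),z)[:2];print('side',k,q.round(4),((q-D[k])*1e3).round(1))
E
```

```text
scene nl [0.5878 0.1882] [5.2 2.9]
scene nr [0.6495 0.0469] [5.1 0.2]
scene fl [0.6836 0.2307] [6.9 4.6]
scene fr [0.7458 0.0881] [7.  0.8]
side nl [0.5915 0.1903] [2.3 4.2]
side nr [0.652  0.0479] [1.8 2.9]
side fr [0.7473 0.0889] [2.5 3.8]
```

Side and scene both show residuals only along their own line of sight (explained by the block tops being about 3 mm higher than assumed). Sideways residuals are under 0.5 mm, so I lower slowly.

Request:
play_rows --deltas '[[[3,-0.2,-0.2,0,0,0,10],[3,0,0,0,0,0,10],[2,0,0,0,0,0,10],[2,0,0,0,0,0,10],[0,0,0,0,0,0,10]]]'

```text
time_s: 15.75
ee_pos: [0.6669, 0.1389, 0.1635]
eef_rot: [-1.785, 1.57, -2.946]
force: [-0.4, -0.1, -6.5]
grip_width: 0.0154
```

Request:
play_rows --deltas '[[[2,0,0,0,0,0,10],[2,0,0,0,0,0,10],[1.5,0,0,0,0,0,10],[0,0,0,0,0,0,10]]]'

```text
time_s: 16.15
ee_pos: [0.6669, 0.1389, 0.1581]
eef_rot: [-1.907, 1.57, -3.068]
force: [0.5, -0.4, -7.0]
grip_width: 0.0156
```

Request:
play_rows --deltas '[[[1,0,0,0,0,0,10],[1,0,0,0,0,0,10],[1,0,0,0,0,0,10],[0,0,0,0,0,0,10],[0,0,0,0,0,0,10]]]'

```text
time_s: 16.65
ee_pos: [0.667, 0.1389, 0.1554]
eef_rot: [-2.892, 1.571, 2.23]
force: [0.5, 1.1, -6.6]
grip_width: 0.0157
```

Request:
play_rows --deltas '[[[0.5,0,0,0,0,0,10],[0.5,0,0,0,0,0,10],[0,0,0,0,0,0,10],[0,0,0,0,0,0,10]]]'

```text
time_s: 17.05
ee_pos: [0.6671, 0.1389, 0.1549]
eef_rot: [1.237, 1.57, 0.076]
force: [-1.9, 0.2, -1.1]
grip_width: 0.0154
```

```bash
python3 - <<'E'
from h import *
goal([.667,.139,.155],.411)
s=cam('side','d16');cam('scene','s16')
b=cv2.imread('pics/d16.png');a=cv2.imread('pics/s16.png')
cv2.imwrite('pics/d16c.png',np.hstack([cv2.resize(b[150:260,300:430],(400,400),interpolation=cv2.INTER_CUBIC),cv2.resize(a[150:260,310:440],(400,400),interpolation=cv2.INTER_CUBIC)]))
E
```

```text
t 17.05 pos [0.6671 0.1389 0.1549] yaw of y 0.41 down [ 6.e-04  0.e+00 -1.e+00] grip 0.015421726556026857
rotvec [-0.001   0.0002 -0.0006] delta now-frame mm [-0.1 -0.  -0.1] delta goal-frame mm [-0.1 -0.  -0.1] q [ 0.152  0.637  1.152 -0.     1.352 -0.258] F [-1.9  0.2 -1.1]
```

View pics/d16c.png

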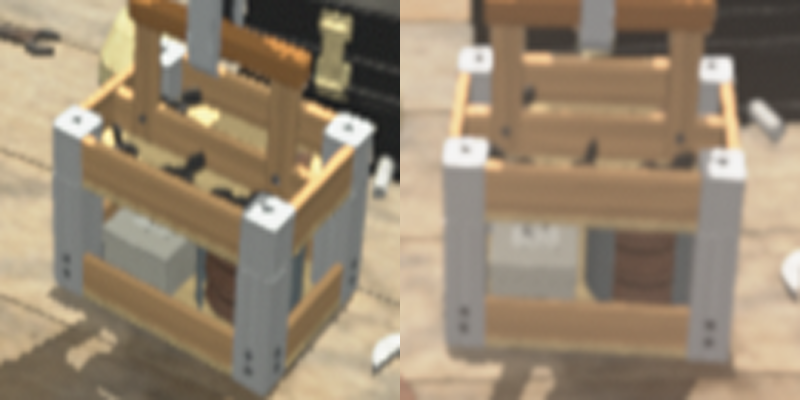

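The load has gone into the posts (force from -7 to -1 N) at the expected height, and the seams are closed. I release and rise.

Request:
play_rows --deltas '[[[0,0,0,0,0,0,20],[0,0,0,0,0,0,40],[0,0,0,0,0,0,60],[0,0,0,0,0,0,60],[0,0,0,0,0,0,60],[-5,0,0,0,0,0,60],[-20,0,0,0,0,0,60],[-30,0,0,0,0,0,60],[-30,0,0,0,0,0,60],[0,0,0,0,0,0,60]]]'

```text
time_s: 18.15
ee_pos: [0.6681, 0.1391, 0.2447]
eef_rot: [1.318, 1.563, 0.157]
force: [0.5, -0.9, -0.4]
grip_width: 0.0598
```

Request:
play_rows --deltas '[[[0,0,0,0,0,0,60],[0,0,0,0,0,0,60]]]'

```text
time_s: 18.35
ee_pos: [0.6666, 0.1388, 0.2381]
eef_rot: [-1.824, 1.569, -2.985]
force: [-0.2, -0.1, 0.0]
grip_width: 0.0601
```

```bash
python3 - <<'E'
from h import *
goal([.667,.139,.155],.411)
s=cam('side','d17');cam('scene','s17');c=cam('wrist','w17')
b=cv2.imread('pics/d17.png');a=cv2.imread('pics/s17.png')
cv2.imwrite('pics/d17c.png',np.hstack([cv2.resize(b[110:260,300:430],(400,460),interpolation=cv2.INTER_CUBIC),cv2.resize(a[110:260,310:440],(400,460),interpolation=cv2.INTER_CUBIC)]))
E
```

```text
t 18.35 pos [0.6666 0.1388 0.2381] yaw of y 0.41 down [-1.9e-03 -3.0e-04 -1.0e+00] grip 0.06014099225801923
rotvec [-0.001  -0.0005  0.0019] delta now-frame mm [83.1  0.6  0. ] delta goal-frame mm [83.1  0.4  0. ] q [ 0.152  0.589  1.035 -0.     1.519 -0.258] F [-0.2 -0.1  0. ]
```

View pics/d17c.png

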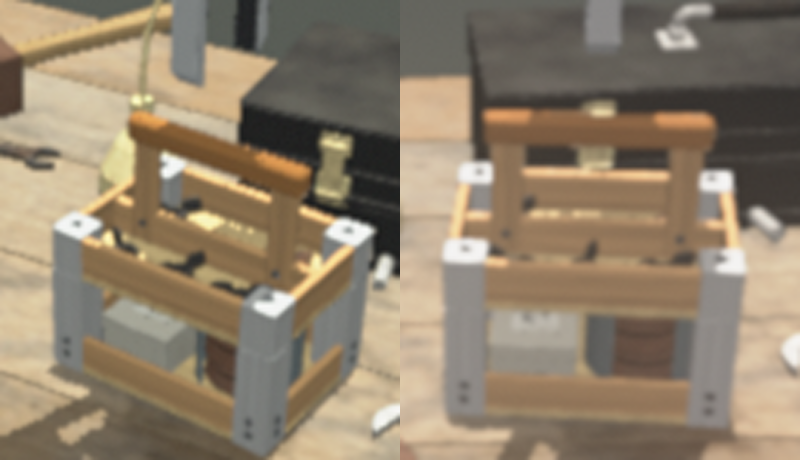

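View pics/w17.png

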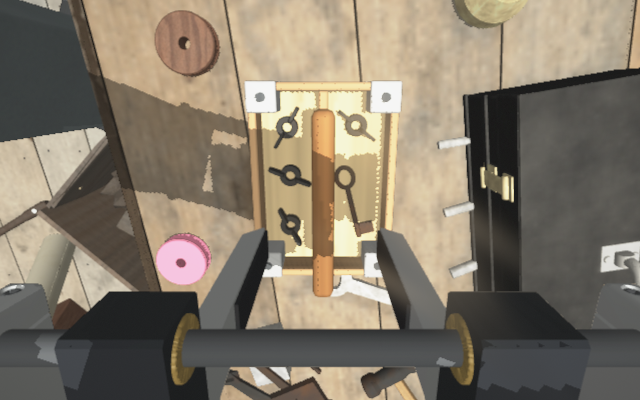

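The upper tray sits level on all four posts with closed seams. The gripper is clear above it, force is zero and nothing is moving, so I hand in.

```bash
python3 -c "
from station import hand_in
print(hand_in())"
```

```text
the job is handed in; nothing more can be done
None
```

I topped up the tube and set the upper tray home on the lower one, then handed the job in at about 18.5 s of the 54 s allowed. No verdict is reported, so whether it passed is unconfirmed.

- **Sheave:** I placed the loose dark sheave nearer the tube. The pictures showed it flat and level with the red rim; the other loose sheave and the pink look-alike were left alone.
- **Upper tray:** I lifted it by its bar and lowered it in small steps. The load came off the gripper (about -7 N to -1 N) at the expected height. After release, both outside views show all four corner seams closed and the tray level.
- **Lower tray:** it showed no visible movement, but I did not measure it again after the stacking.
- **Gripper:** it ended about 60 mm clear of the bar, with no force on it.

**Disagreements:**
- The cameras' single-view positions differed by up to about 8 mm. I relied on the close wrist views, where the tube and socket positions agreed to about 2 mm.
- With the studs just above the sockets, the side and scene views showed 4–7 mm offsets along their lines of sight. I put these down to the corner blocks being about 3 mm taller than I had assumed. The studs then entered with no sideways force above about 2 N.

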